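# Seat a joint drive's cover with four bar nuts in cross order

## Robot

A 7-joint arm with a two-finger parallel gripper is mounted at the origin on the work surface. World frame = base frame: x ahead of the robot, y to its left, z up, the work surface at z = 0. Lengths are in m, angles in degrees, forces in N, time in s.
With the tool pointing down it reaches from about 0.4 to 0.925 m from the base axis. Payload 4.1 kg.
Tool frame: the origin (TCP) lies midway between the tips of the shut fingers; the grasp point (between the pads) lies grip_point_offset behind it (grip_point_offset is the distance from the TCP to the grasp point, in m); z points along the fingers, y is the direction in which the jaws open and shut (so a half turn about z gives the same grasp; the last joint's range is limited). The gripper opens to 85 mm and grips with 20 to 120 N. Pads are 22 mm wide; open, the fingers measure 114 mm over their backs; the gripper's body (76 mm by 85 mm) begins 54 mm behind the grasp point. The pads swing forward as they close: fully open they stand 13 mm farther back than shut.
Start: joints at [-71.161, 22.827, 2.584, 88.041, -1.071, 69.15, -2.905], TCP at [0.27, 0.591, 0.231] pointing down, gripper open.
Joint ranges: [-161.44, 161.44], [-28.35, 127.94], [-78.24, 83.42], [0, 140.83], [-78.03, 258.03], [13.02, 114.36], [-168.23, 168.23]. Speed limits (degrees/s): [147.25, 147.25, 180, 180, 180, 180, 180].

## Interface

Orientations are given as a 3x3 rotation matrix whose columns are the frame's x, y, z axes.
In Python, from rig import * gives the robot as it stands.
- The arm moves only by the tool arm_command, never from a script. Its argument "commands" is text: rows parted by semicolons, each of 7 numbers parted by spaces: the shift along the world's x, y, z in cm, then the turn, a rotation vector about the world's x, y, z in degrees, then the closure in counts, from 0 (fully open) to 255 (shut). In form: x y z rx ry rz fingers; .... A call has 1 to 10 rows; each row shifts and turns the commanded pose from where the row before left it; what a row does not reach is not made up. A row lasts 1/8 s, in which the tool goes at most 62.5 mm and 10.7 degrees, less where a joint would pass 70% of its speed; a pose out of reach is approached as far as the arm can. A call is refused whole if a number of a shift passes 6.25 or a number of a turn 10.7, either way. A call with a gripper value outside its range is refused whole. The fingers move at their own pace and stop on an object; "squeeze" is the grip in N (left out, the last holds). Time passes only in rows, so rows that do not move let the fingers close. It gives the time, the measured TCP pose, the force and the opening at its end, in the units of the state.
- sense(): the state, without advancing time (a new reading comes with each control period).
- camera(name): name is "scene" or "top" or "wrist"; returns the picture (420x560x3 uint8, red, green, blue); there is no depth.
- calibration(name): a dict with "fov_y" (degrees; the focal length in pixels is half the picture's height over the tangent of half this angle, whatever the lens; pixels are square), "cx", "cy" (the principal point, pixels), "xyz" and "attitude" of the camera in the world. Camera axes: x right, y down, z forward; pixel columns grow to the right and rows downward; lengths in m; the calibration is good to about 2 mm. A picture is of the moment at which its call begins: read the wrist's pose just before it. calibration takes no time and is no camera call; for the wrist camera it gives the pose at the moment of the call.
- hand_in(): hands the job in, once; it reports no verdict.
The state is a dict: "t": time; "joints": joint angles; "qd": joint speeds; "tau": joint torques, N m; "eef_pos": TCP position; "eef_rot": TCP orientation; "force": force on the tool from outside, world axes, zero at the start; "wrist_torque": the same for the moment, N m; "grip_width": opening from 0.0 (shut) to 1.0 (fully open).
Only numpy, scipy, OpenCV 4.12 (cv2) and the standard library are available. Lean on these libraries where they do the work, as an engineer would, in place of code of your own. Each camera call takes 0.05 s, during which the arm holds its last target.

## Task

Tighten the four bar nuts on the joint drive's cover plate, about a half turn clockwise each and in cross order: both nuts of one diagonal all the way first, then both of the other. Stop each nut when you feel it come up firm on the gasket, without forcing it further, so that the cover sits fully and evenly home. Leave the mug, the gear and the screwdriver where they are, and let go of everything at the end.

Things in the scene. Friction and masses are not known exactly. Their poses are not given: they have to be found in the camera images.
- housing: Square grey cast housing of a robot joint drive, fixed to the bench: foot 176 mm square, body 156 mm square, 60 mm high, with a 2 mm rubber gasket on top (gasket's top 62 mm above the bench) and a lug 74 mm high in the middle of each side, which keep the cover in place. Origin at the centre of its underside on the bench, z up; its yaw varies.
- cover: Aluminium cover plate, 140 mm square and 10 mm thick, with a low central boss (42 mm across, 11 mm high). Four sprung pads under it (about 4 N each) press it up against the nuts, and it goes down with them; at the start it stands about 3 to 5 mm above the gasket, a little askew, and fully home it lies on the gasket. Origin at the centre of its underside, z up. The nuts keep it from being lifted off.
- nutA: Steel nut on the upright stud at (+45, +45) mm (x, y) in the housing's frame, diagonally opposite nutC; neighbours are 90 mm away. Hub 26 mm across; on it a cross bar 38 long, 10 thick and 22 mm high, 18 to 40 mm above the foot. Origin on the stud's axis at the foot, x along the bar, z up. Clockwise from above screws it down on the cover, 10 mm a turn. Home: foot 72 mm above the housing's origin.
- nutA_bar (a point): Where to grip: middle of the nut's bar, 29 mm above its foot; grip across the 10 mm. It starts 1.9 to 3.3 rad short of home; the bar's direction does not tell how far. Runs at 0.06 N m; from home on the gasket resists, 0.8 N m more per rad. Seated is within 0.2 rad short of home; 0.44 rad past it the gasket is crushed. Stop at a clear rise, 0.1 to 0.2 N m; let go and it eases to home.
- nutB: Steel nut on the upright stud at (-45, +45) mm (x, y) in the housing's frame, diagonally opposite nutD; neighbours are 90 mm away. Hub 26 mm across; on it a cross bar 38 long, 10 thick and 22 mm high, 18 to 40 mm above the foot. Origin on the stud's axis at the foot, x along the bar, z up. Clockwise from above screws it down on the cover, 10 mm a turn. Home: foot 72 mm above the housing's origin.
- nutB_bar (a point): Where to grip: middle of the nut's bar, 29 mm above its foot; grip across the 10 mm. It starts 1.9 to 3.3 rad short of home; the bar's direction does not tell how far. Runs at 0.06 N m; from home on the gasket resists, 0.8 N m more per rad. Seated is within 0.2 rad short of home; 0.44 rad past it the gasket is crushed. Stop at a clear rise, 0.1 to 0.2 N m; let go and it eases to home.
- nutC: Steel nut on the upright stud at (-45, -45) mm (x, y) in the housing's frame, diagonally opposite nutA; neighbours are 90 mm away. Hub 26 mm across; on it a cross bar 38 long, 10 thick and 22 mm high, 18 to 40 mm above the foot. Origin on the stud's axis at the foot, x along the bar, z up. Clockwise from above screws it down on the cover, 10 mm a turn. Home: foot 72 mm above the housing's origin.
- nutC_bar (a point): Where to grip: middle of the nut's bar, 29 mm above its foot; grip across the 10 mm. It starts 1.9 to 3.3 rad short of home; the bar's direction does not tell how far. Runs at 0.06 N m; from home on the gasket resists, 0.8 N m more per rad. Seated is within 0.2 rad short of home; 0.44 rad past it the gasket is crushed. Stop at a clear rise, 0.1 to 0.2 N m; let go and it eases to home.
- nutD: Steel nut on the upright stud at (+45, -45) mm (x, y) in the housing's frame, diagonally opposite nutB; neighbours are 90 mm away. Hub 26 mm across; on it a cross bar 38 long, 10 thick and 22 mm high, 18 to 40 mm above the foot. Origin on the stud's axis at the foot, x along the bar, z up. Clockwise from above screws it down on the cover, 10 mm a turn. Home: foot 72 mm above the housing's origin.
- nutD_bar (a point): Where to grip: middle of the nut's bar, 29 mm above its foot; grip across the 10 mm. It starts 1.9 to 3.3 rad short of home; the bar's direction does not tell how far. Runs at 0.06 N m; from home on the gasket resists, 0.8 N m more per rad. Seated is within 0.2 rad short of home; 0.44 rad past it the gasket is crushed. Stop at a clear rise, 0.1 to 0.2 N m; let go and it eases to home.
- mug: Bystander: white mug, 80 mm across, 92 mm high, loose on the bench beside the housing. Origin under its centre.
- gear: Bystander: brass gear wheel, about 78 mm across, 26 mm high with its hub, loose on the bench beside the housing. Origin under its centre.
- driver: Bystander: screwdriver lying loose on the bench beyond the housing.
Things that resemble listed ones, but are neither listed nor needed, are in the scene too. Of the things that look like the cover, the smallest one is meant.

How it is judged:
By the outcome, as a careful person would: the job done as asked, in the order asked, and still so for the second after the job is handed in, with the robot touching nothing.
It also fails if it takes over 72 s, if anything falls off the work surface, if the arm or the gripper's body presses on something with over 40 N, if the wrist force passes 120 N, or if a joint passes its speed limit or range.

## Working session

There is one attempt and no reset: what is moved stays moved. The work goes in short steps, Python scripts to look and compute and a tool call to move; the robot and the scene stay as the last step left them, time stands still between calls to the robot, and variables do not carry over. Pictures are saved under pics/ and viewed, and the job is handed in when it is done.

Besides the shell and the picture viewer there is one more tool, called after "Emit:" as name(argument=value, ...) on one line, values as JSON. arm_command: Moves the arm, as the interface text tells. Its arguments: {"type":"object","properties":{"commands":{"type":"string"},"squeeze":{"type":"number"}},"required":["commands"]}

```bash
mkdir -p pics; ls; python3 - <<'E'
from rig import *
import cv2
s=sense(); print(s)
for n in ["scene","top","wrist"]:
    c=calibration(n); print(n,c)
    im=camera(n); cv2.imwrite(f"pics/{n}0.png",im[:,:,::-1])
try: print(grip_point_offset)
except Exception as e: print(e)
E
```

```text
pics
{'t': 0.0, 'joints': array([-71.16088493,  22.8721567 ,   2.58168964,  88.11340577,
        -1.07176054,  69.14934628,  -2.90547376]), 'qd': array([-0.04474074, -0.05402607, -0.10488835,  0.01815836,  0.06019113,
        0.08684863,  0.08574513]), 'tau': array([-7.08962489e-04, -4.75131047e+01,  1.36428002e+00, -2.54220521e+01,
        1.14038133e-02,  9.60932288e-03,  1.24661727e-05]), 'eef_pos': array([0.26940146, 0.59085707, 0.23026726]), 'eef_rot': array([[-9.09910747e-01,  4.14803543e-01, -6.73622339e-04],
       [ 4.14804067e-01,  9.09908954e-01, -1.81157767e-03],
       [-1.38513837e-04, -1.92779528e-03, -9.99998132e-01]]), 'force': array([-0.19169317, -0.25313036,  0.24755764]), 'wrist_torque': array([ 0.00414979,  0.01883058, -0.01884989]), 'grip_width': 0.9981056712742771}
scene {'fov_y': 53.9226304422768, 'cx': 278.96804764688886, 'cy': 209.42740200428824, 'xyz': array([1.03024449, 0.33772822, 0.94148841]), 'attitude': array([[-0.54729418,  0.67129343, -0.49983418],
       [ 0.8369296 ,  0.4359468 , -0.33090669],
       [-0.00423437, -0.59942933, -0.80041649]])}
top {'fov_y': 42.1668898921228, 'cx': 277.53329264368, 'cy': 206.7327925841979, 'xyz': array([ 0.26303729, -0.01744096,  1.54845535]), 'attitude': array([[-0.00604627, -0.98801723,  0.15422513],
       [-0.9998102 ,  0.00882933,  0.01736685],
       [-0.01852045, -0.15409085, -0.98788309]])}
wrist {'fov_y': 71.09628199523951, 'cx': 284.77366323190205, 'cy': 209.81803565905645, 'xyz': array([0.20948178, 0.61797719, 0.37330197]), 'attitude': array([[ 0.41560846,  0.87849329,  0.23562501],
       [ 0.90954278, -0.40106535, -0.10898863],
       [-0.00124475,  0.25960762, -0.96571338]])}
0.0187
```

View pics/scene0.png

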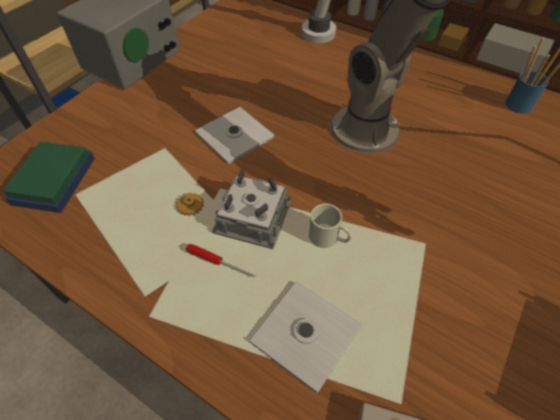

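View pics/top0.png

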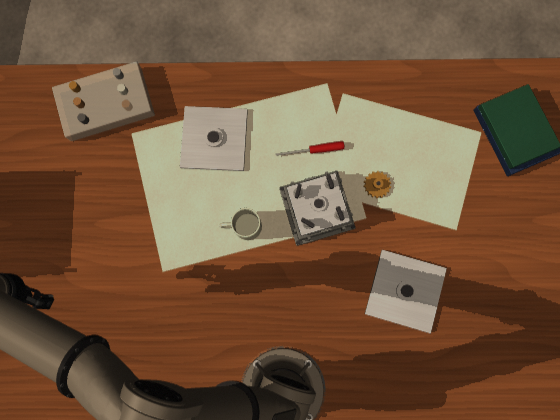

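View pics/wrist0.png

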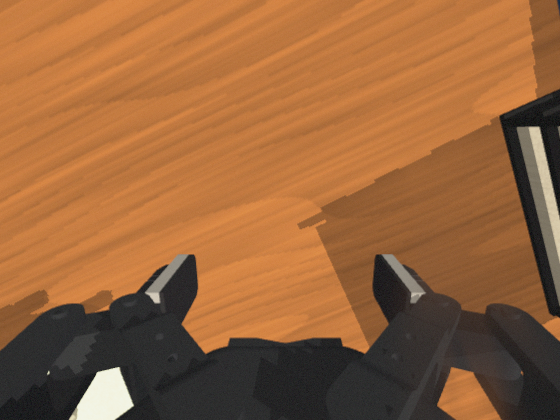

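The top view shows the housing at about (318,208), with the gear at (378,184), the mug at (246,224) and the driver at (315,148). I'll enlarge it and compute positions.

```bash
cat > h.py <<'E'
import numpy as np, cv2
from rig import *
def K(c):
    f=210/np.tan(np.radians(c['fov_y']/2)); return f,c['cx'],c['cy']
def ray(c,u,v,z):
    f,cx,cy=K(c); d=c['attitude']@np.array([(u-cx)/f,(v-cy)/f,1]); o=c['xyz']; return o+d*(z-o[2])/d[2]
def proj(c,P):
    f,cx,cy=K(c); p=(np.atleast_2d(P)-c['xyz'])@c['attitude']; return np.c_[f*p[:,0]/p[:,2]+cx,f*p[:,1]/p[:,2]+cy]
E
python3 - <<'E'
from h import *
c=calibration('top')
im=cv2.imread('pics/top0.png')[150:260,260:410]
cv2.imwrite('pics/topz.png',cv2.resize(im,None,fx=5,fy=5,interpolation=cv2.INTER_CUBIC))
for u,v,z in [(319,204,.076),(378,184,.02),(246,224,.09),(315,148,.02)]: print(ray(c,u,v,z))
E
```

```text
[ 0.49946224 -0.10501361  0.076     ]
[ 0.56464831 -0.27725419  0.02      ]
[0.44430362 0.0936346  0.09      ]
[ 0.67219597 -0.09972523  0.02      ]
```

View pics/topz.png

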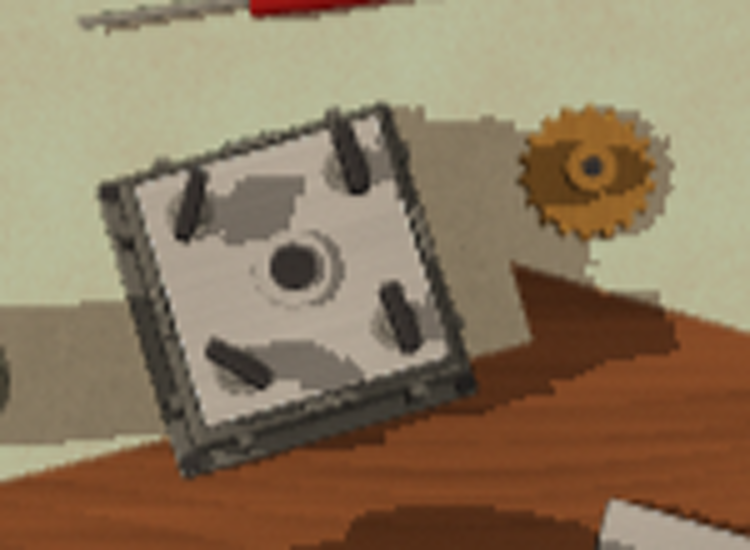

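Emit:
arm_command(commands="1.9 -5.8 0.8 0 0 0 0;1.9 -5.8 0.8 0 0 0 0;1.9 -5.8 0.8 0 0 0 0;1.9 -5.8 0.8 0 0 0 0;1.9 -5.8 0.8 0 0 0 0;1.9 -5.8 0.8 0 0 0 0;1.9 -5.8 0.8 0 0 0 0;1.9 -5.8 0.8 0 0 0 0;1.9 -5.8 0.8 0 0 0 0;1.9 -5.8 0.8 0 0 0 0")

```text
t: 1.4
eef_pos: [0.4597, 0.0095, 0.3116]
eef_rot: [[-0.91, 0.415, 0.001], [0.415, 0.91, 0.001], [-0.0, 0.001, -1.0]]
force: [0.4, 0.9, -0.5]
grip_width: 1.001
```

Emit:
arm_command(commands="1.9 -5.8 0 0 0 0 0;1.9 -5.8 0 0 0 0 0;0 0 0 0 0 0 0;0 0 0 0 0 0 0")

```text
t: 1.9
eef_pos: [0.4974, -0.104, 0.3109]
eef_rot: [[-0.91, 0.415, -0.001], [0.415, 0.91, 0.001], [0.001, 0.0, -1.0]]
force: [0.5, 1.3, -1.2]
grip_width: 1.0
```

```bash
python3 - <<'E'
from h import *
s=sense(); print(s['t'],s['eef_pos'],s['joints'].round(1),s['qd'].round(1),s['force'],s['wrist_torque']); print(s['eef_rot'].round(3))
c=calibration('wrist'); im=camera('wrist'); cv2.imwrite('pics/w1.png',im[:,:,::-1])
import pickle; pickle.dump((c,im),open('w1.pkl','wb'))
E
```

```text
1.9 [ 0.49738675 -0.10395282  0.31093945] [-28.1   5.9  38.3 101.2  -3.8  74.3  76.6] [-1.2 -0.6 -1.5  0.4  0.1  0.   0.1] [ 0.50088259  1.26573318 -1.19072451] [ 0.01132866 -0.0573514  -0.01042418]
[[-0.91   0.415 -0.001]
 [ 0.415  0.91   0.001]
 [ 0.001  0.    -1.   ]]
```

View pics/w1.png

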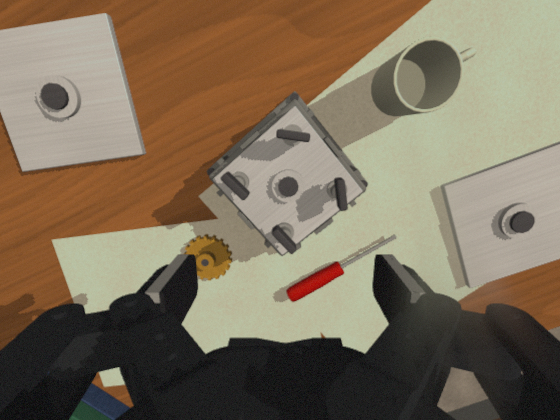

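```bash
python3 - <<'E'
from h import *
im=cv2.imread('pics/w1.png')[85:265,195:385]
z=cv2.resize(im,None,fx=4,fy=4,interpolation=cv2.INTER_CUBIC)
z=cv2.convertScaleAbs(z,alpha=1.6,beta=10)
cv2.imwrite('pics/w1z.png',z[:600]); cv2.imwrite('pics/w1z2.png',z[120:])
E
```

```text
(no output)
```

View pics/w1z.png

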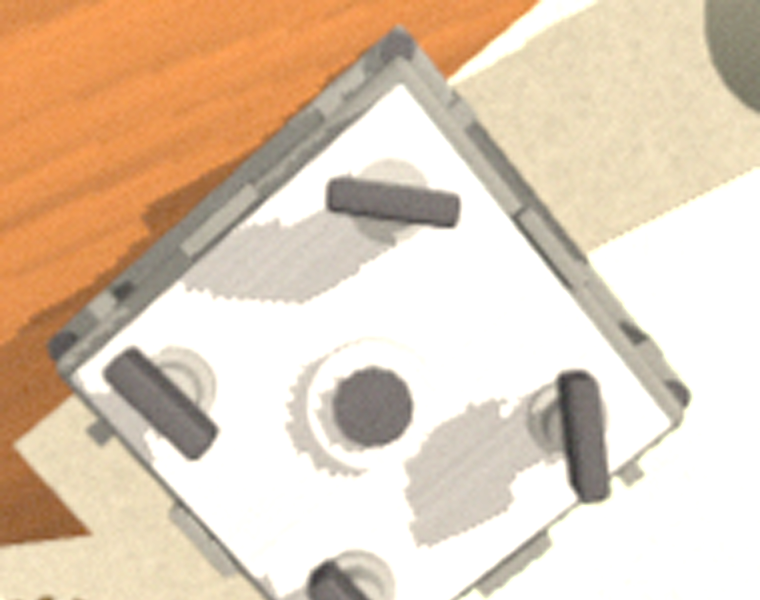

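View pics/w1z2.png

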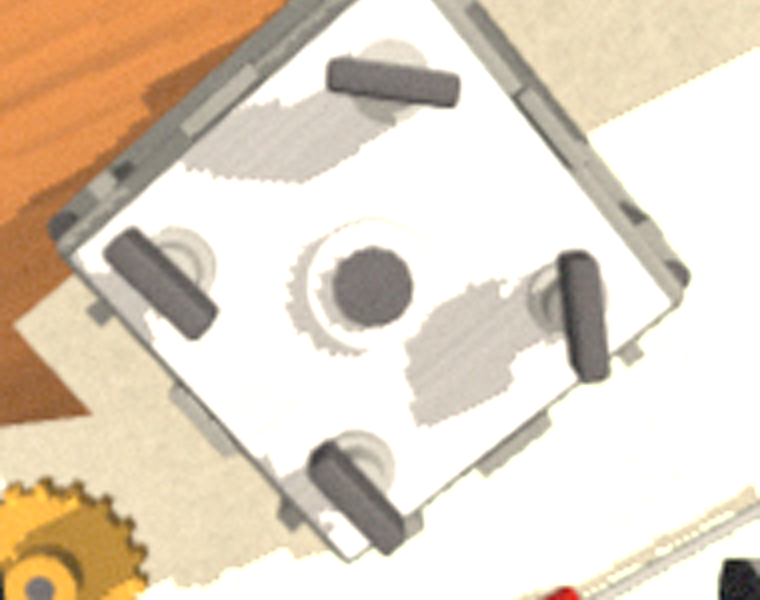

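Four dark bars are clearly visible (full-image centres near (293,135), (235,185), (341,194), (285,239)). I'll fit bar boxes to the dark blobs.

```bash
cat > fit.py <<'E'
from h import *
from scipy.optimize import minimize
def bar(x,y,yaw,foot):
    c,s=np.cos(yaw),np.sin(yaw)
    return np.array([[x+a*c-b*s,y+a*s+b*c,foot+h] for a in(-.019,.019) for b in(-.005,.005) for h in(.018,.040)])
def fitbar(cal,im,u,v,foot,r=26,thr=75,S=6):
    g=im.max(2).astype(np.uint8)
    u0,v0=int(u)-r,int(v)-r
    patch=cv2.resize(g[v0:v0+2*r,u0:u0+2*r],None,fx=S,fy=S,interpolation=cv2.INTER_LINEAR)
    m=(patch<thr).astype(np.uint8)
    n,lab,st,ce=cv2.connectedComponentsWithStats(m)
    k=lab[r*S,r*S]
    if k==0: k=1+np.argmax(st[1:,4])
    m=(lab==k).astype(np.uint8)
    (cx,cy)=ce[k]; uu=(cx+.5)/S-.5+u0; vv=(cy+.5)/S-.5+v0
    def ren(p):
        P=proj(cal,bar(*p,foot)); q=((P-[u0,v0]+.5)*S-.5)
        h=cv2.convexHull(q.astype(np.float32)); o=np.zeros_like(m); cv2.fillConvexPoly(o,np.round(h*16).astype(np.int32),1,shift=4); return o
    p0=ray(cal,uu,vv,foot+.03)
    best=None
    for yaw in np.radians(np.arange(0,180,15)):
        f=lambda p: 1-(ren(p)&m).sum()/max(1,(ren(p)|m).sum())
        r_=minimize(f,[p0[0],p0[1],yaw],method='Nelder-Mead',options=dict(initial_simplex=np.array([[p0[0],p0[1],yaw],[p0[0]+.003,p0[1],yaw],[p0[0],p0[1]+.003,yaw],[p0[0],p0[1],yaw+.2]]),xatol=1e-4,fatol=1e-4))
        if best is None or r_.fun<best.fun: best=r_
    return best.x,1-best.fun,m.sum()/S/S
E
cat > run1.py <<'E'
from fit import *
import pickle
cal,im=pickle.load(open('w1.pkl','rb'))
pts=[(293,135),(235,185),(341,194),(285,239)]
print([im[v,u] for u,v in pts])
for thr in (65,80,95):
    X=[]
    for u,v in pts:
        x,i,a=fitbar(cal,im,u,v,.076,thr=thr); X.append(x); print(thr,x[:2].round(4),np.degrees(x[2])%180,round(i,3),a)
    X=np.array(X); print('centre',X[:,:2].mean(0), [np.linalg.norm(X[a,:2]-X[b,:2]).round(4) for a,b in((0,1),(1,3),(3,2),(2,0),(0,3),(1,2))], [np.degrees(np.arctan2(*(X[b,:2]-X[a,:2])[::-1])).round(2) for a,b in((0,1),(2,3),(0,2),(1,3))])
E
python3 run1.py
```

```text
[array([73, 68, 67], dtype=uint8), array([74, 71, 67], dtype=uint8), array([71, 68, 67], dtype=uint8), array([76, 73, 69], dtype=uint8)]
65 [ 0.4489 -0.0722] 47.420901429777444 0.156 49.5
65 [ 0.4688 -0.1484] 16.348811198082558 0.154 62.25
65 [ 0.5311 -0.047 ] 173.69475890666803 0.328 119.33333333333333
65 [ 0.5571 -0.1326] 8.819562914065383 0.205 76.72222222222221
centre [ 0.50148259 -0.10003328] [np.float64(0.0788), np.float64(0.0898), np.float64(0.0895), np.float64(0.0859), np.float64(0.1239), np.float64(0.1191)] [np.float64(-75.41), np.float64(-73.08), np.float64(17.08), np.float64(10.18)]
80 [ 0.4458 -0.071 ] 56.57600589383909 0.787 252.63888888888889
80 [ 0.4708 -0.157 ] 15.42420980226919 0.779 320.36111111111114
80 [ 0.5318 -0.0464] 170.30636889126575 0.772 302.4166666666667
80 [ 0.5574 -0.1327] 11.568934467766326 0.773 292.94444444444446
centre [ 0.50144666 -0.10180299] [np.float64(0.0895), np.float64(0.09), np.float64(0.09), np.float64(0.0894), np.float64(0.1275), np.float64(0.1262)] [np.float64(-73.8), np.float64(-73.44), np.float64(15.97), np.float64(15.62)]
95 [ 0.4456 -0.0712] 57.472229760848805 0.882 291.94444444444446
95 [ 0.47   -0.1571] 22.398095710968526 0.843 348.25
95 [ 0.5325 -0.047 ] 166.0345279872163 0.791 351.47222222222223
95 [ 0.5568 -0.1328] 13.80089213165629 0.838 323.4166666666667
centre [ 0.50120659 -0.10202391] [np.float64(0.0893), np.float64(0.0901), np.float64(0.0891), np.float64(0.0902), np.float64(0.1271), np.float64(0.1266)] [np.float64(-74.18), np.float64(-74.2), np.float64(15.52), np.float64(15.65)]
```

```bash
cat > run2.py <<'E'
from fit import *
import pickle
cal,im=pickle.load(open('w1.pkl','rb'))
big=cv2.convertScaleAbs(cv2.resize(im[85:265,195:385,::-1],None,fx=4,fy=4,interpolation=cv2.INTER_CUBIC),alpha=1.6,beta=10)
# centrelines from zoom, full px: ends of bar
cl=[((330,192),(459,210)),((118,360),(204,448)),((572,378),(598,496)),((320,575),(396,662))]
for (a,b) in cl:
    A=ray(cal,195+(a[0]+.5)/4-.5,85+(a[1]+.5)/4-.5,.114);B=ray(cal,195+(b[0]+.5)/4-.5,85+(b[1]+.5)/4-.5,.114)
    print((A+B)[:2]/2,np.degrees(np.arctan2(*(B-A)[1::-1]))%180,np.linalg.norm(B-A))
pts=[(293,135),(235,185),(341,194),(285,239)]
for (u,v) in pts:
    x,i,a=fitbar(cal,im,u,v,.076,thr=95)
    P=proj(cal,bar(*x,.076)); q=((P-[195,85]+.5)*4-.5)
    cv2.polylines(big,[np.round(q[[0,1,3,2,0,4,5,7,6,4]]).astype(int).reshape(-1,1,2)],False,(0,0,255),1)
    t=q[[1,3,7,5]]; cv2.polylines(big,[np.round(t).astype(int).reshape(-1,1,2)],True,(0,200,0),1)
cv2.imwrite('pics/ov1.png',big[60:660])
E
python3 run2.py
```

```text
[ 0.44518367 -0.06996636] 57.74158010843503 0.036516981201745055
[ 0.46947541 -0.15569642] 18.07277933681636 0.035490368066736576
[ 0.53036815 -0.04650698] 170.29297086912737 0.03676844076535882
[ 0.5542432  -0.13105003] 14.804861266510285 0.03683049142991156
```

View pics/ov1.png

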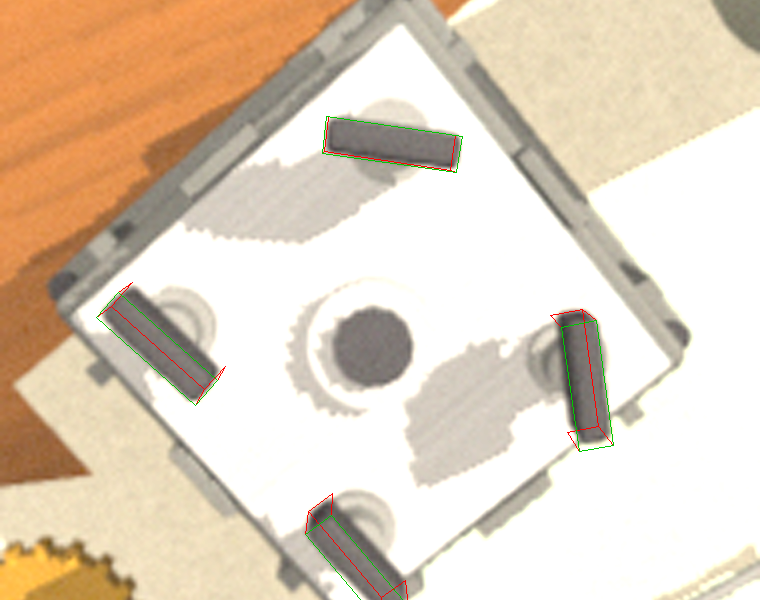

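The overlay shows the bars matched within 1–2 mm: housing centre (0.501,-0.1015), yaw about 16°. The bar directions are about 57.7° at (.445,-.0705), 18° at (.470,-.157), 170° at (.532,-.046) and 14.8° at (.556,-.1325). First I go above the near-left nut (N1).

Emit:
arm_command(commands="-0.65 0.42 -2 0 0 10.3 110;-0.65 0.42 -2 0 0 10.3 110;-0.65 0.42 -2 0 0 10.3 110;-0.65 0.42 -2 0 0 10.3 110;-0.65 0.42 -2 0 0 10.3 110;-0.65 0.42 -2 0 0 10.3 110;-0.65 0.42 -2 0 0 10.3 110;-0.65 0.42 -2 0 0 10.3 110;0 0 0 0 0 0 110;0 0 0 0 0 0 110", squeeze=30)

```text
t: 3.2
eef_pos: [0.4464, -0.0702, 0.1521]
eef_rot: [[-0.532, -0.847, 0.001], [-0.847, 0.532, 0.0], [-0.001, -0.001, -1.0]]
force: [-0.0, 0.1, 0.4]
grip_width: 0.57
```

```bash
cat > look.py <<'E'
from h import *
import sys,pickle
s=sense(); R=s['eef_rot']; print(s['t'],s['eef_pos'].round(4),'psi',np.degrees(np.arctan2(R[1,0],R[0,0])).round(2),'j',s['joints'].round(1),'F',s['force'].round(2),'T',s['wrist_torque'].round(3),s['grip_width'])
if len(sys.argv)>1:
    n=sys.argv[1]; w=sys.argv[2] if len(sys.argv)>2 else 'wrist'
    c=calibration(w); im=camera(w); cv2.imwrite(f'pics/{n}.png',im[:,:,::-1]); pickle.dump((c,im),open(n+'.pkl','wb'))
E
python3 look.py w2
```

```text
3.2 [ 0.4464 -0.0702  0.1521] psi -122.15 j [-23.6   8.1  29.7 120.   -5.   53.  156.7] F [-0.    0.08  0.4 ] T [ 0.003  0.011 -0.019] 0.5703617454459708
```

View pics/w2.png

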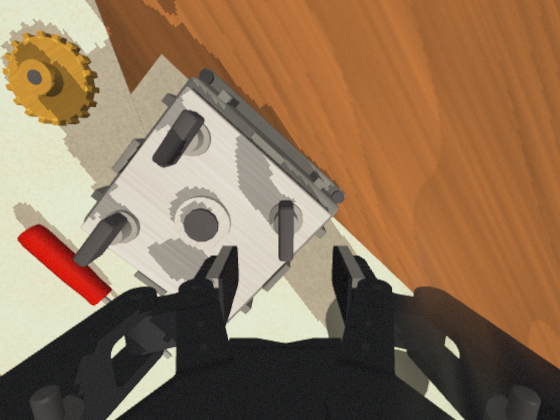

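The wrist view shows N1's bar upright at (286,230), centred between the fingers. I'll refine the positions from this closer view.

```bash
python3 - <<'E'
from fit import *
import pickle
cal,im=pickle.load(open('w2.pkl','rb'))
for (u,v) in [(286,230),(178,138),(107,236)]:
  for thr in (85,100):
    for foot in (.075,.077):
      x,i,a=fitbar(cal,im,u,v,foot,r=45,thr=thr,S=4); print(u,thr,foot,x[:2].round(4),np.degrees(x[2])%180,round(i,3))
big=cv2.convertScaleAbs(cv2.resize(im[80:290,60:360,::-1],None,fx=2.6,fy=2.6,interpolation=cv2.INTER_CUBIC),alpha=1.3,beta=10)
cv2.imwrite('pics/w2z.png',big)
E
```

```text
286 85 0.075 [ 0.4473 -0.0732] 51.347276407815926 0.278
286 85 0.077 [ 0.4472 -0.0735] 51.17991623077129 0.273
286 100 0.075 [ 0.4464 -0.0701] 57.41443264341462 0.839
286 100 0.077 [ 0.4463 -0.0706] 57.3684625642978 0.831
178 85 0.075 [ 0.4705 -0.1577] 15.567103692281783 0.632
178 85 0.077 [ 0.4707 -0.1572] 15.626061907156679 0.619
178 100 0.075 [ 0.4704 -0.1579] 15.827269324904899 0.843
178 100 0.077 [ 0.4699 -0.1573] 16.393144918234213 0.827
107 85 0.075 [ 0.5563 -0.1332] 12.428162044225163 0.405
107 85 0.077 [ 0.555  -0.1331] 12.173818797120674 0.399
107 100 0.075 [ 0.5562 -0.1332] 13.30168094925401 0.858
107 100 0.077 [ 0.5548 -0.1331] 13.142157301505847 0.843
```

View pics/w2z.png

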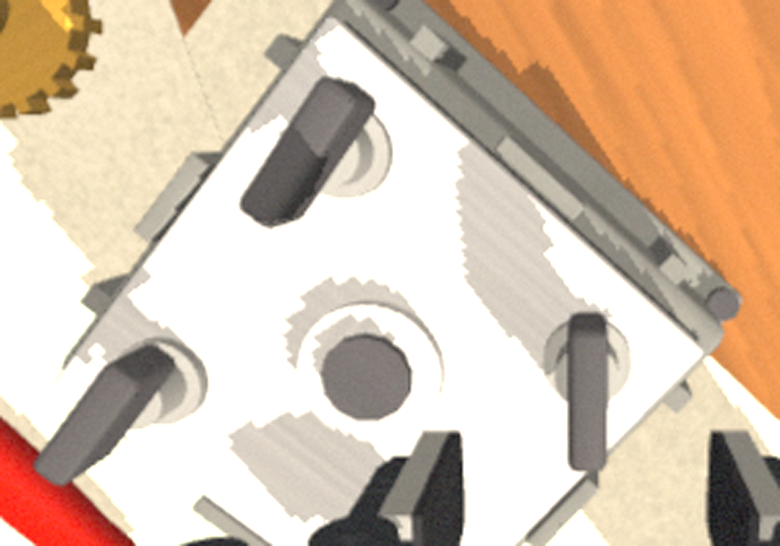

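N1 is right under the TCP (.446,-.070, 57.4°), and its hub is a low flange. I descend, then close.

Emit:
arm_command(commands="0 0 -2 0 0 0 110;0 0 -2 0 0 0 110;0 0 -1.6 0 0 0 110;0 0 0 0 0 0 110")

```text
t: 3.75
eef_pos: [0.4456, -0.0709, 0.0952]
eef_rot: [[-0.532, -0.847, -0.001], [-0.847, 0.532, -0.0], [0.001, 0.001, -1.0]]
force: [-0.2, 0.2, -0.5]
grip_width: 0.566
```

```bash
python3 look.py
```

```text
3.75 [ 0.4456 -0.0709  0.0952] psi -122.16 j [-21.8  13.6  28.8 123.1  -9.1  45.4 160.5] F [-0.22  0.18 -0.52] T [-0.014  0.008  0.013] 0.5662790031510943
```

Emit:
arm_command(commands="0 0 0 0 0 0 255;0 0 0 0 0 0 255;0 0 0 0 0 0 255;0 0 0 0 0 0 255;0 0 0 0 0 0 255")

```text
t: 4.38
eef_pos: [0.4461, -0.0707, 0.0962]
eef_rot: [[-0.532, -0.847, 0.001], [-0.847, 0.532, 0.001], [-0.001, -0.0, -1.0]]
force: [-2.4, 1.5, 5.3]
grip_width: 0.111
```

```bash
python3 look.py
```

```text
4.375 [ 0.4461 -0.0707  0.0962] psi -122.11 j [-21.8  13.4  28.8 123.   -9.1  45.5 160.6] F [-2.44  1.48  5.31] T [0.268 0.405 0.005] 0.1111950459975072
```

The bar is gripped (9.4 mm) with low side force. I turn 30° to check torque, then more.

Emit:
arm_command(commands="0 0 -0.03 0 0 -10 255;0 0 -0.03 0 0 -10 255;0 0 -0.03 0 0 -10 255")

```text
t: 4.75
eef_pos: [0.4462, -0.0707, 0.0954]
eef_rot: [[-0.886, -0.463, 0.001], [-0.463, 0.886, 0.001], [-0.001, 0.0, -1.0]]
force: [-1.8, 0.7, 7.1]
grip_width: 0.109
```

```bash
python3 look.py
```

```text
4.75 [ 0.4462 -0.0707  0.0954] psi -152.42 j [-26.6  14.3  34.4 123.2 -11.4  45.5 132.6] F [-1.82  0.71  7.14] T [0.14  0.455 0.091] 0.10922883769890375
```

Emit:
arm_command(commands="0 0 -0.03 0 0 -10 255;0 0 -0.03 0 0 -10 255;0 0 -0.03 0 0 -10 255;0 0 -0.03 0 0 -10 255;0 0 -0.03 0 0 -10 255;0 0 -0.03 0 0 -10 255")

```text
t: 5.5
eef_pos: [0.4462, -0.0708, 0.0938]
eef_rot: [[-0.844, 0.536, 0.001], [0.536, 0.844, 0.001], [0.0, 0.001, -1.0]]
force: [-1.9, 1.2, 10.1]
grip_width: 0.106
```

```bash
python3 look.py
```

```text
5.5 [ 0.4462 -0.0708  0.0938] psi 147.6 j [-37.   17.2  47.3 123.4 -17.7  46.1  79.1] F [-1.92  1.23 10.14] T [0.083 0.649 0.103] 0.10607450044779262
```

Emit:
arm_command(commands="0 0 -0.01 0 0 -8 255;0 0 -0.01 0 0 -6 255;0 0 -0.02 0 0 -6 255")

```text
t: 5.88
eef_pos: [0.4461, -0.0708, 0.0932]
eef_rot: [[-0.612, 0.791, 0.0], [0.791, 0.612, 0.001], [0.001, 0.001, -1.0]]
force: [-2.8, 1.0, 8.9]
grip_width: 0.112
```

```bash
python3 look.py
```

```text
5.875 [ 0.4461 -0.0708  0.0932] psi 127.74 j [-40.7  18.8  52.2 123.5 -20.7  46.6  62.2] F [-2.75  0.96  8.94] T [0.053 0.636 0.049] 0.11153349447579422
```

Emit:
arm_command(commands="0 0 -0.01 0 0 -5 255;0 0 -0.01 0 0 -5 255")

```text
t: 6.12
eef_pos: [0.446, -0.0708, 0.093]
eef_rot: [[-0.466, 0.885, 0.0], [0.885, 0.466, 0.001], [0.001, 0.001, -1.0]]
force: [-2.5, 0.8, 8.0]
grip_width: 0.11
```

```bash
python3 look.py
```

```text
6.125 [ 0.446  -0.0708  0.093 ] psi 117.77 j [-42.6  19.8  54.7 123.6 -22.4  46.9  53.9] F [-2.54  0.75  7.95] T [0.089 0.673 0.059] 0.10982377398522822
```

Emit:
arm_command(commands="0 0 -0.01 0 0 -5 255;0 0 -0.01 0 0 -5 255")

```text
t: 6.38
eef_pos: [0.446, -0.0708, 0.0927]
eef_rot: [[-0.305, 0.952, 0.0], [0.952, 0.305, 0.001], [0.001, 0.001, -1.0]]
force: [-2.4, 1.7, 8.6]
grip_width: 0.108
```

```bash
python3 look.py
```

```text
6.375 [ 0.446  -0.0708  0.0927] psi 107.77 j [-44.4  21.   57.3 123.6 -24.2  47.3  45.8] F [-2.45  1.7   8.64] T [0.133 0.595 0.046] 0.10827823476878097
```

Emit:
arm_command(commands="0 0 -0.01 0 0 -5 255;0 0 -0.01 0 0 -5 255")

```text
t: 6.62
eef_pos: [0.4459, -0.0708, 0.0924]
eef_rot: [[-0.135, 0.991, 0.0], [0.991, 0.135, 0.001], [0.001, 0.0, -1.0]]
force: [-2.0, 1.5, 6.5]
grip_width: 0.108
```

```bash
python3 look.py
```

```text
6.625 [ 0.4459 -0.0708  0.0924] psi 97.77 j [-46.1  22.2  59.9 123.7 -26.3  47.9  37.9] F [-1.97  1.47  6.53] T [0.023 0.612 0.114] 0.10780095248008047
```

Emit:
arm_command(commands="0 0 -0.01 0 0 -3 255")

```text
t: 6.75
eef_pos: [0.446, -0.0708, 0.0923]
eef_rot: [[-0.084, 0.996, 0.0], [0.996, 0.084, 0.001], [0.001, 0.0, -1.0]]
force: [-2.1, 0.8, 8.3]
grip_width: 0.11
```

```bash
python3 look.py
```

```text
6.75 [ 0.446  -0.0708  0.0923] psi 94.83 j [-46.6  22.7  60.6 123.7 -26.9  48.1  35.6] F [-2.09  0.75  8.29] T [0.135 0.631 0.076] 0.10968195394745184
```

Emit:
arm_command(commands="0 0 -0.01 0 0 -3 255")

```text
t: 6.88
eef_pos: [0.446, -0.0708, 0.0923]
eef_rot: [[-0.032, 0.999, 0.0], [0.999, 0.032, 0.001], [0.001, 0.0, -1.0]]
force: [-2.9, 0.2, 8.4]
grip_width: 0.11
```

```bash
python3 look.py
```

```text
6.875 [ 0.446  -0.0708  0.0923] psi 91.84 j [-47.1  23.1  61.4 123.7 -27.6  48.2  33.3] F [-2.87  0.17  8.42] T [0.145 0.593 0.133] 0.11018133892450353
```

Emit:
arm_command(commands="0 0 -0.01 0 0 -3 255")

```text
t: 7.0
eef_pos: [0.446, -0.0708, 0.0922]
eef_rot: [[0.02, 1.0, 0.0], [1.0, -0.02, 0.001], [0.001, 0.0, -1.0]]
force: [-2.8, 1.0, 8.4]
grip_width: 0.109
```

```bash
python3 look.py
```

```text
7.0 [ 0.446  -0.0708  0.0922] psi 88.84 j [-47.6  23.6  62.2 123.7 -28.3  48.5  30.9] F [-2.8   1.01  8.43] T [0.088 0.691 0.06 ] 0.10899943482365501
```

Emit:
arm_command(commands="0 0 -0.01 0 0 -3 255")

```text
t: 7.12
eef_pos: [0.4459, -0.0708, 0.0921]
eef_rot: [[0.073, 0.997, 0.0], [0.997, -0.073, 0.001], [0.001, 0.0, -1.0]]
force: [-3.6, 1.1, 8.7]
grip_width: 0.098
```

```bash
python3 look.py
```

```text
7.125 [ 0.4459 -0.0708  0.0921] psi 85.84 j [-48.1  24.   63.  123.7 -29.   48.7  28.6] F [-3.56  1.08  8.74] T [0.13  0.645 0.048] 0.09831923059933156
```

Emit:
arm_command(commands="0 0 -0.01 0 0 -5 255")

```text
t: 7.25
eef_pos: [0.4459, -0.0707, 0.092]
eef_rot: [[0.16, 0.987, 0.0], [0.987, -0.16, 0.001], [0.001, -0.0, -1.0]]
force: [-2.9, 0.4, 8.1]
grip_width: 0.112
```

```bash
python3 look.py
```

```text
7.25 [ 0.4459 -0.0707  0.092 ] psi 80.8 j [-48.9  24.8  64.2 123.7 -30.1  49.1  24.8] F [-2.88  0.41  8.13] T [0.093 0.614 0.146] 0.11168889720199063
```

Emit:
arm_command(commands="0 0 -0.01 0 0 -5 255")

```text
t: 7.38
eef_pos: [0.4459, -0.0707, 0.0918]
eef_rot: [[0.246, 0.969, 0.0], [0.969, -0.246, 0.001], [0.001, -0.0, -1.0]]
force: [-2.3, 0.4, 7.0]
grip_width: 0.109
```

```bash
python3 look.py
```

```text
7.375 [ 0.4459 -0.0707  0.0918] psi 75.78 j [-49.6  25.7  65.5 123.7 -31.3  49.5  20.9] F [-2.3   0.36  7.01] T [0.153 0.618 0.08 ] 0.10932543139814516
```

Emit:
arm_command(commands="0 0 -0.01 0 0 -4 255")

```text
t: 7.5
eef_pos: [0.4459, -0.0707, 0.0917]
eef_rot: [[0.312, 0.95, 0.0], [0.95, -0.312, 0.001], [0.001, -0.0, -1.0]]
force: [-1.4, 0.9, 8.0]
grip_width: 0.108
```

```bash
python3 look.py
```

```text
7.5 [ 0.4459 -0.0707  0.0917] psi 71.81 j [-50.2  26.4  66.5 123.7 -32.3  49.9  17.9] F [-1.41  0.86  7.98] T [0.19  0.623 0.108] 0.10812311945611125
```

Emit:
arm_command(commands="0 0 -0.01 0 0 -4 255")

```text
t: 7.62
eef_pos: [0.4459, -0.0707, 0.0916]
eef_rot: [[0.378, 0.926, -0.0], [0.926, -0.378, 0.001], [0.001, -0.0, -1.0]]
force: [-1.8, 1.5, 8.6]
grip_width: 0.112
```

```bash
python3 look.py
```

```text
7.625 [ 0.4459 -0.0707  0.0916] psi 67.82 j [-50.7  27.1  67.5 123.8 -33.3  50.3  14.9] F [-1.84  1.53  8.64] T [0.138 0.613 0.1  ] 0.11160210162053591
```

```bash
cat > avg.py <<'E'
from h import *
T=[]
for i in range(4):
    camera('wrist'); s=sense(); T.append(np.r_[s['wrist_torque'],s['force']])
T=np.array(T); R=s['eef_rot']; print(s['t'],'psi',np.degrees(np.arctan2(R[1,0],R[0,0])).round(2),'Tz',T[:,2].round(3),'mean',T[:,2].mean().round(3),'F',T[:,3:].mean(0).round(1),'z',s['eef_pos'][2].round(4),'j7',s['joints'][[2,6]].round(1))
E
python3 avg.py
```

```text
7.825 psi 67.93 Tz [0.102 0.035 0.053 0.076] mean 0.066 F [-2.7  0.9  8.9] z 0.0916 j7 [67.5 15. ]
```

Emit:
arm_command(commands="0 0 -0.01 0 0 -4 255")

```text
t: 7.95
eef_pos: [0.4459, -0.0707, 0.0915]
eef_rot: [[0.441, 0.898, 0.0], [0.898, -0.441, 0.001], [0.001, -0.0, -1.0]]
force: [-2.5, 0.6, 7.7]
grip_width: 0.107
```

```bash
python3 avg.py
```

```text
8.15 psi 63.93 Tz [0.124 0.072 0.079 0.07 ] mean 0.086 F [-2.6  1.4  8.8] z 0.0915 j7 [68.4 12. ]
```

Emit:
arm_command(commands="0 0 -0.01 0 0 -5 255")

```text
t: 8.28
eef_pos: [0.4458, -0.0707, 0.0914]
eef_rot: [[0.518, 0.856, 0.0], [0.856, -0.518, 0.001], [0.001, -0.001, -1.0]]
force: [-2.7, 1.3, 7.5]
grip_width: 0.109
```

```bash
python3 avg.py
```

```text
8.475 psi 58.95 Tz [0.17  0.119 0.114 0.149] mean 0.138 F [-2.9  1.6  8.5] z 0.0914 j7 [69.6  8.3]
```

Emit:
arm_command(commands="0 0 -0.01 0 0 -4 255")

```text
t: 8.6
eef_pos: [0.4458, -0.0707, 0.0913]
eef_rot: [[0.575, 0.818, 0.0], [0.818, -0.575, 0.001], [0.001, -0.001, -1.0]]
force: [-1.5, 1.2, 6.6]
grip_width: 0.108
```

```bash
python3 avg.py
```

```text
8.8 psi 54.97 Tz [0.19  0.174 0.239 0.187] mean 0.198 F [-2.1  1.4  8.2] z 0.0913 j7 [70.5  5.3]
```

There is a clear rise (+0.13 N m over running), so N1 stops here, about 174° turned. I open, lift, and go to the diagonal nut N4.

Emit:
arm_command(commands="0 0 0 0 0 0 110;0 0 0 0 0 0 110;0 0 0 0 0 0 110;0 0 2 0 0 0 110;0 0 2 0 0 0 110;0 0 2 0 0 10.6 110;0.85 -0.48 0 0 0 10.6 110;0.85 -0.48 0 0 0 10.6 110;0.85 -0.48 0 0 0 10.6 110;0.85 -0.48 0 0 0 10.6 110")

```text
t: 10.05
eef_pos: [0.4798, -0.0902, 0.1505]
eef_rot: [[-0.313, 0.95, 0.0], [0.95, 0.313, 0.0], [0.0, 0.0, -1.0]]
force: [-0.4, 0.1, 0.0]
grip_width: 0.571
```

Emit:
arm_command(commands="0.85 -0.48 0 0 0 10.6 110;0.85 -0.48 0 0 0 10.6 110;0.85 -0.48 0 0 0 10.6 110;0.85 -0.48 0 0 0 10.6 110;0.85 -0.48 0 0 0 10.6 110;0.85 -0.48 0 0 0 10.6 110;0.85 -0.48 0 0 0 10.6 110;0.85 -0.48 0 0 0 10.6 110;0.85 -0.48 0 0 0 0 110;0 0 0 0 0 0 110")

```text
t: 11.3
eef_pos: [0.5565, -0.1338, 0.1504]
eef_rot: [[-0.976, -0.217, -0.0], [-0.217, 0.976, -0.0], [0.0, -0.0, -1.0]]
force: [-0.0, -0.2, -0.1]
grip_width: 0.57
```

```bash
python3 look.py w3
```

```text
11.3 [ 0.5565 -0.1338  0.1504] psi -167.48 j [-19.2  22.9  36.2 104.8 -15.8  57.4 126. ] F [-0.01 -0.21 -0.09] T [-0.009 -0.015 -0.065] 0.5699380230437971
```

View pics/w3.png

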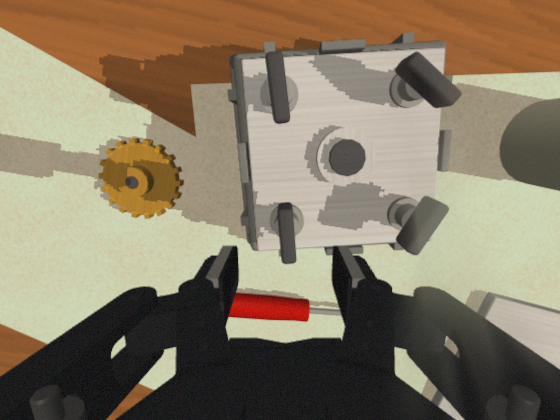

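N4's bar is at (288,233) between the fingers. N1 (428,80) now stands turned.

```bash
python3 - <<'E'
from fit import *
import pickle
cal,im=pickle.load(open('w3.pkl','rb'))
for n,u,v,f in [('N4',288,233,.076),('N2',278,88,.076),('N3',422,225,.076),('N1',428,80,.072)]:
  for thr in (90,105):
      x,i,a=fitbar(cal,im,u,v,f,r=45,thr=thr,S=4); print(n,thr,x[:2].round(4),np.degrees(x[2])%180,round(i,3))
E
```

```text
N4 90 [ 0.5576 -0.133 ] 16.489853500233522 0.848
N4 105 [ 0.5572 -0.1331] 16.554923062535863 0.874
N2 90 [ 0.4703 -0.1576] 19.277514803910595 0.888
N2 105 [ 0.4699 -0.1577] 19.330020098753202 0.768
N3 90 [ 0.5459 -0.0493] 33.25337420257145 0.323
N3 105 [ 0.5317 -0.0536] 177.7707589408475 0.614
N1 90 [ 0.4464 -0.0718] 65.71367895657946 0.706
N1 105 [ 0.4461 -0.0711] 67.74456444482928 0.773
```

Emit:
arm_command(commands="0.05 0.05 -2 0 0 3 110;0 0 -2 0 0 0 110;0 0 -1.4 0 0 0 110;0 0 0 0 0 0 110;0 0 0 0 0 0 255;0 0 0 0 0 0 255;0 0 0 0 0 0 255;0 0 0 0 0 0 255;0 0 0 0 0 0 255")

```text
t: 12.48
eef_pos: [0.5573, -0.1328, 0.0973]
eef_rot: [[-0.963, -0.27, 0.001], [-0.27, 0.963, 0.0], [-0.001, 0.0, -1.0]]
force: [-0.9, 1.5, 6.6]
grip_width: 0.106
```

```bash
python3 look.py
```

```text
12.475 [ 0.5573 -0.1328  0.0973] psi -164.31 j [-16.9  26.5  33.6 107.4 -18.4  51.5 131.2] F [-0.88  1.48  6.62] T [ 0.254  0.248 -0.044] 0.10631960570585419
```

Gripped; low side force. I turn the first 100° (under the 109° minimum).

Emit:
arm_command(commands="0 0 -0.02 0 0 -10 255;0 0 -0.03 0 0 -10 255;0 0 -0.03 0 0 -10 255;0 0 -0.03 0 0 -10 255;0 0 -0.03 0 0 -10 255")

```text
t: 13.1
eef_pos: [0.5573, -0.1328, 0.096]
eef_rot: [[-0.823, 0.568, 0.001], [0.568, 0.823, 0.0], [-0.001, 0.001, -1.0]]
force: [-0.7, 0.7, 4.9]
grip_width: 0.103
```

```bash
python3 look.py
```

```text
13.1 [ 0.5573 -0.1328  0.096 ] psi 145.4 j [-25.5  30.4  45.8 107.6 -27.   53.3  88.4] F [-0.68  0.65  4.87] T [0.152 0.245 0.049] 0.10340282424590606
```

Emit:
arm_command(commands="0 0 -0.03 0 0 -10 255;0 0 -0.03 0 0 -10 255;0 0 -0.03 0 0 -10 255;0 0 -0.03 0 0 -10 255;0 0 -0.03 0 0 -10 255")

```text
t: 13.72
eef_pos: [0.5571, -0.133, 0.0946]
eef_rot: [[-0.094, 0.996, 0.001], [0.996, 0.094, 0.0], [0.0, 0.001, -1.0]]
force: [-1.4, 1.5, 6.7]
grip_width: 0.11
```

```bash
python3 avg.py
```

```text
13.925 psi 95.7 Tz [ 0.076  0.007  0.002 -0.02 ] mean 0.016 F [-2.   1.2  8.6] z 0.0946 j7 [58.  47.4]
```

Emit:
arm_command(commands="0 0 -0.01 0 0 -5 255;0 0 -0.01 0 0 -5 255")

```text
t: 14.18
eef_pos: [0.557, -0.1329, 0.0943]
eef_rot: [[0.077, 0.997, 0.001], [0.997, -0.077, 0.0], [0.0, 0.001, -1.0]]
force: [-0.8, 1.4, 6.7]
grip_width: 0.106
```

```bash
python3 avg.py
```

```text
14.375 psi 85.71 Tz [0.046 0.085 0.024 0.033] mean 0.047 F [-1.8  1.2  7.3] z 0.0943 j7 [60.4 39.2]
```

Emit:
arm_command(commands="0 0 -0.01 0 0 -5 255")

```text
t: 14.5
eef_pos: [0.557, -0.133, 0.0942]
eef_rot: [[0.164, 0.987, 0.001], [0.987, -0.164, 0.0], [0.001, 0.001, -1.0]]
force: [-2.3, 1.3, 6.7]
grip_width: 0.111
```

```bash
python3 avg.py
```

```text
14.7 psi 80.71 Tz [0.035 0.048 0.025 0.076] mean 0.046 F [-1.4  0.9  7.8] z 0.0942 j7 [61.5 35.1]
```

Emit:
arm_command(commands="0 0 -0.02 0 0 -5 255")

```text
t: 14.82
eef_pos: [0.5569, -0.133, 0.094]
eef_rot: [[0.249, 0.969, 0.001], [0.969, -0.249, 0.0], [0.001, 0.001, -1.0]]
force: [-0.6, 0.9, 6.6]
grip_width: 0.106
```

```bash
python3 avg.py
```

```text
15.025 psi 75.7 Tz [0.056 0.037 0.082 0.083] mean 0.065 F [-1.6  1.5  7.7] z 0.094 j7 [62.7 31. ]
```

Emit:
arm_command(commands="0 0 -0.01 0 0 -5 255")

```text
t: 15.15
eef_pos: [0.5569, -0.133, 0.0939]
eef_rot: [[0.332, 0.943, 0.001], [0.943, -0.332, 0.001], [0.001, 0.001, -1.0]]
force: [-1.2, 1.8, 5.8]
grip_width: 0.106
```

```bash
python3 avg.py
```

```text
15.35 psi 70.7 Tz [ 0.021  0.005 -0.008  0.02 ] mean 0.01 F [-1.1  1.1  7.5] z 0.0939 j7 [63.8 26.9]
```

Emit:
arm_command(commands="0 0 -0.02 0 0 -5 255")

```text
t: 15.48
eef_pos: [0.5569, -0.133, 0.0938]
eef_rot: [[0.413, 0.911, 0.001], [0.911, -0.413, 0.0], [0.001, 0.0, -1.0]]
force: [-1.3, 0.3, 7.0]
grip_width: 0.112
```

```bash
python3 avg.py
```

```text
15.675 psi 65.7 Tz [ 0.036  0.047 -0.019 -0.017] mean 0.012 F [-1.9  1.4  8. ] z 0.0937 j7 [64.9 22.8]
```

Emit:
arm_command(commands="0 0 -0.01 0 0 -5 255")

```text
t: 15.8
eef_pos: [0.5569, -0.133, 0.0936]
eef_rot: [[0.491, 0.871, 0.001], [0.871, -0.491, 0.0], [0.001, 0.0, -1.0]]
force: [-1.5, 0.1, 6.4]
grip_width: 0.109
```

```bash
python3 avg.py
```

```text
16.0 psi 60.7 Tz [0.012 0.029 0.024 0.032] mean 0.024 F [-1.9  1.3  8.1] z 0.0936 j7 [66.  18.7]
```

Emit:
arm_command(commands="0 0 -0.01 0 0 -5 255")

```text
t: 16.12
eef_pos: [0.5568, -0.1331, 0.0935]
eef_rot: [[0.565, 0.825, 0.001], [0.825, -0.565, 0.0], [0.001, 0.0, -1.0]]
force: [-1.6, 0.3, 6.9]
grip_width: 0.11
```

```bash
python3 avg.py
```

```text
16.325 psi 55.7 Tz [-0.017  0.002 -0.018 -0.052] mean -0.021 F [-1.8  1.5  7.1] z 0.0935 j7 [67.  14.5]
```

Emit:
arm_command(commands="0 0 -0.02 0 0 -5 255")

```text
t: 16.45
eef_pos: [0.5569, -0.133, 0.0934]
eef_rot: [[0.635, 0.773, 0.001], [0.773, -0.635, 0.0], [0.001, 0.0, -1.0]]
force: [-1.8, 1.3, 8.2]
grip_width: 0.111
```

```bash
python3 avg.py
```

```text
16.65 psi 50.71 Tz [0.054 0.078 0.067 0.051] mean 0.063 F [-1.9  1.2  8.2] z 0.0934 j7 [68.1 10.4]
```

Emit:
arm_command(commands="0 0 -0.01 0 0 -5 255")

```text
t: 16.77
eef_pos: [0.5568, -0.133, 0.0932]
eef_rot: [[0.7, 0.715, 0.001], [0.715, -0.7, 0.0], [0.001, 0.0, -1.0]]
force: [-1.3, 1.0, 6.4]
grip_width: 0.109
```

```bash
python3 avg.py
```

```text
16.975 psi 45.73 Tz [0.167 0.155 0.176 0.107] mean 0.151 F [-1.8  1.2  7.8] z 0.0932 j7 [69.1  6.2]
```

Emit:
arm_command(commands="0 0 -0.01 0 0 -3 255")

```text
t: 17.1
eef_pos: [0.5568, -0.1331, 0.0931]
eef_rot: [[0.735, 0.678, 0.0], [0.678, -0.735, 0.0], [0.0, 0.0, -1.0]]
force: [-1.5, 1.9, 7.1]
grip_width: 0.11
```

```bash
python3 avg.py
```

```text
17.3 psi 42.74 Tz [0.231 0.226 0.188 0.236] mean 0.221 F [-1.7  1.   8. ] z 0.0931 j7 [69.7  3.7]
```

N4 is firm (+0.17 over running), home at about ψ 54°. First diagonal is done; next is N3.

Emit:
arm_command(commands="0 0 0 0 0 0 110;0 0 0 0 0 0 110;0 0 0 0 0 0 110;0 0 2 0 0 0 110;0 0 2 0 0 0 110;0 0 1.7 0 0 10.6 110;-0.25 0.86 0 0 0 10.6 110;-0.25 0.86 0 0 0 10.6 110;-0.25 0.86 0 0 0 10.6 110;-0.25 0.86 0 0 0 10.6 110")

```text
t: 18.55
eef_pos: [0.5471, -0.0988, 0.1509]
eef_rot: [[-0.105, 0.995, 0.002], [0.995, 0.105, -0.0], [-0.001, 0.002, -1.0]]
force: [-0.2, -0.1, 0.7]
grip_width: 0.571
```

Emit:
arm_command(commands="-0.25 0.86 0 0 0 10.6 110;-0.25 0.86 0 0 0 10.6 110;-0.25 0.86 0 0 0 10.6 110;-0.25 0.86 0 0 0 10.6 110;-0.25 0.86 0 0 0 10.6 110;-0.25 0.86 0 0 0 10.6 110;0 0 0 0 0 10.6 110;0 0 0 0 0 0 110;0 0 0 0 0 0 110")

```text
t: 19.68
eef_pos: [0.5319, -0.0475, 0.15]
eef_rot: [[-0.984, 0.179, 0.001], [0.179, 0.984, -0.0], [-0.001, 0.0, -1.0]]
force: [0.4, -0.8, 1.2]
grip_width: 0.566
```

```bash
python3 look.py w4
```

```text
19.675 [ 0.5319 -0.0475  0.15  ] psi 169.69 j [-37.   21.1  46.5 110.2 -18.3  56.3  97.6] F [ 0.37 -0.8   1.21] T [-0.003  0.013  0.012] 0.5662728613551136
```

View pics/w4.png

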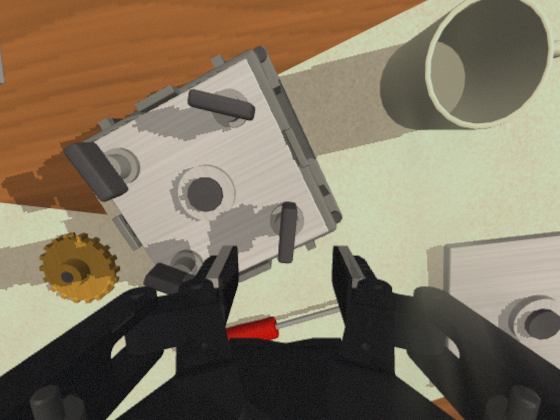

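```bash
python3 - <<'E'
from fit import *
import pickle
cal,im=pickle.load(open('w4.pkl','rb'))
for n,u,v,f in [('N3',288,231,.075),('N2',97,172,.075),('N1',222,105,.072)]:
  for thr in (90,105):
      x,i,a=fitbar(cal,im,u,v,f,r=42,thr=thr,S=4); print(n,thr,x[:2].round(4),np.degrees(x[2])%180,round(i,3))
E
```

```text
N3 90 [ 0.5325 -0.0468] 166.31730750750333 0.862
N3 105 [ 0.5329 -0.047 ] 165.15803632083043 0.861
N2 90 [ 0.4703 -0.1583] 23.439334392872446 0.874
N2 105 [ 0.4703 -0.1595] 13.92428824339214 0.678
N1 90 [ 0.4462 -0.07  ] 65.77897364696848 0.869
N1 105 [ 0.4461 -0.0702] 66.74532654369098 0.893
```

Emit:
arm_command(commands="0.06 0.05 -2 0 0 -3 110;0 0 -2 0 0 0 110;0 0 -1.4 0 0 0 110;0 0 0 0 0 0 110;0 0 0 0 0 0 255;0 0 0 0 0 0 255;0 0 0 0 0 0 255;0 0 0 0 0 0 255;0 0 0 0 0 0 255")

```text
t: 20.85
eef_pos: [0.5329, -0.0463, 0.0959]
eef_rot: [[-0.974, 0.227, 0.001], [0.227, 0.974, 0.001], [-0.001, 0.001, -1.0]]
force: [-1.0, 0.9, 4.8]
grip_width: 0.108
```

```bash
python3 avg.py; python3 look.py
```

```text
21.05 psi 166.89 Tz [-0.065 -0.    -0.081 -0.083] mean -0.057 F [-0.7  0.6  5.3] z 0.0959 j7 [44.1 98.6]
21.05 [ 0.5328 -0.0463  0.0959] psi 166.89 j [-34.5  25.7  44.1 112.7 -23.   50.5  98.6] F [-1.08  0.4   5.15] T [ 0.179  0.153 -0.083] 0.10752684910451425
```

Emit:
arm_command(commands="0 0 -0.02 0 0 -10 255;0 0 -0.03 0 0 -10 255;0 0 -0.03 0 0 -10 255;0 0 -0.03 0 0 -10 255;0 0 -0.03 0 0 -10 255")

```text
t: 21.68
eef_pos: [0.5326, -0.0466, 0.0945]
eef_rot: [[-0.447, 0.894, 0.001], [0.894, 0.447, 0.0], [-0.0, 0.001, -1.0]]
force: [-0.9, -0.3, 5.5]
grip_width: 0.11
```

```bash
python3 avg.py
```

```text
21.875 psi 116.91 Tz [0.037 0.05  0.012 0.017] mean 0.029 F [-1.4  0.2  8.3] z 0.0945 j7 [56.5 57.4]
```

Emit:
arm_command(commands="0 0 -0.03 0 0 -10 255;0 0 -0.03 0 0 -10 255;0 0 -0.03 0 0 -10 255;0 0 -0.03 0 0 -10 255;0 0 -0.03 0 0 -10 255")

```text
t: 22.5
eef_pos: [0.5323, -0.0466, 0.0931]
eef_rot: [[0.397, 0.918, 0.0], [0.918, -0.397, 0.0], [0.0, 0.0, -1.0]]
force: [-1.9, 0.0, 6.6]
grip_width: 0.107
```

```bash
python3 avg.py
```

```text
22.7 psi 66.9 Tz [ 0.119  0.024  0.006 -0.036] mean 0.028 F [-2.   1.6  9.4] z 0.0931 j7 [68.3 17.2]
```

Emit:
arm_command(commands="0 0 -0.01 0 0 -5 255;0 0 -0.01 0 0 -5 255")

```text
t: 22.95
eef_pos: [0.5323, -0.0466, 0.0929]
eef_rot: [[0.548, 0.836, 0.0], [0.836, -0.548, 0.0], [0.0, -0.0, -1.0]]
force: [-1.8, -0.3, 6.7]
grip_width: 0.109
```

```bash
python3 avg.py
```

```text
23.15 psi 56.9 Tz [ 0.023 -0.008  0.056  0.082] mean 0.038 F [-2.5  0.6  8.1] z 0.0928 j7 [70.4  9.1]
```

Emit:
arm_command(commands="0 0 -0.01 0 0 -5 255")

```text
t: 23.28
eef_pos: [0.5322, -0.0465, 0.0927]
eef_rot: [[0.619, 0.786, 0.0], [0.786, -0.619, 0.0], [0.0, -0.0, -1.0]]
force: [-1.7, 1.5, 6.7]
grip_width: 0.112
```

```bash
python3 avg.py
```

```text
23.475 psi 51.9 Tz [0.072 0.057 0.073 0.099] mean 0.076 F [-2.   0.8  8. ] z 0.0927 j7 [71.4  5. ]
```

Emit:
arm_command(commands="0 0 -0.02 0 0 -5 255")

```text
t: 23.6
eef_pos: [0.5322, -0.0466, 0.0926]
eef_rot: [[0.685, 0.729, 0.0], [0.729, -0.685, 0.0], [0.0, -0.0, -1.0]]
force: [-2.1, 0.7, 7.7]
grip_width: 0.106
```

```bash
python3 avg.py
```

```text
23.8 psi 46.9 Tz [0.002 0.042 0.064 0.066] mean 0.043 F [-2.2  0.7  7.8] z 0.0926 j7 [72.4  0.9]
```

Emit:
arm_command(commands="0 0 -0.01 0 0 -5 255")

```text
t: 23.92
eef_pos: [0.5321, -0.0465, 0.0924]
eef_rot: [[0.746, 0.666, -0.0], [0.666, -0.746, 0.0], [0.0, -0.0, -1.0]]
force: [-1.6, 0.8, 6.7]
grip_width: 0.107
```

```bash
python3 avg.py
```

```text
24.125 psi 41.91 Tz [ 0.033  0.041  0.079 -0.01 ] mean 0.036 F [-2.2  0.7  7.9] z 0.0924 j7 [73.4 -3.2]
```

Emit:
arm_command(commands="0 0 -0.02 0 0 -5 255")

```text
t: 24.25
eef_pos: [0.5321, -0.0465, 0.0923]
eef_rot: [[0.801, 0.599, -0.0], [0.599, -0.801, 0.001], [0.0, -0.0, -1.0]]
force: [-2.2, 0.7, 7.6]
grip_width: 0.105
```

```bash
python3 avg.py
```

```text
24.45 psi 36.9 Tz [ 0.031 -0.011  0.008  0.052] mean 0.02 F [-2.   1.   8.5] z 0.0923 j7 [74.4 -7.3]
```

Emit:
arm_command(commands="0 0 -0.01 0 0 -5 255")

```text
t: 24.58
eef_pos: [0.5321, -0.0464, 0.0922]
eef_rot: [[0.85, 0.527, -0.0], [0.527, -0.85, 0.001], [0.0, -0.001, -1.0]]
force: [-1.7, 1.0, 7.2]
grip_width: 0.11
```

```bash
python3 avg.py
```

```text
24.775 psi 31.9 Tz [0.07  0.029 0.017 0.011] mean 0.032 F [-2.4  0.9  8.2] z 0.0922 j7 [ 75.3 -11.5]
```

Emit:
arm_command(commands="0 0 -0.01 0 0 -5 255")

```text
t: 24.9
eef_pos: [0.5321, -0.0464, 0.092]
eef_rot: [[0.893, 0.451, -0.0], [0.451, -0.893, 0.001], [0.0, -0.001, -1.0]]
force: [-1.2, 1.6, 6.8]
grip_width: 0.108
```

```bash
python3 avg.py
```

```text
25.1 psi 26.9 Tz [0.018 0.026 0.037 0.   ] mean 0.02 F [-2.6  1.4  8. ] z 0.092 j7 [ 76.2 -15.7]
```

Emit:
arm_command(commands="0 0 -0.02 0 0 -5 255")

```text
t: 25.22
eef_pos: [0.5322, -0.0464, 0.0919]
eef_rot: [[0.929, 0.371, -0.0], [0.371, -0.929, 0.001], [0.0, -0.001, -1.0]]
force: [-1.9, 1.2, 7.4]
grip_width: 0.113
```

```bash
python3 avg.py
```

```text
25.425 psi 21.91 Tz [0.079 0.104 0.061 0.008] mean 0.063 F [-2.3  1.5  8.3] z 0.0919 j7 [ 77.  -19.9]
```

Emit:
arm_command(commands="0 0 -0.01 0 0 -5 255")

```text
t: 25.55
eef_pos: [0.5321, -0.0463, 0.0918]
eef_rot: [[0.957, 0.289, -0.0], [0.289, -0.957, 0.001], [-0.0, -0.001, -1.0]]
force: [-1.8, 1.3, 7.8]
grip_width: 0.11
```

```bash
python3 avg.py
```

```text
25.75 psi 16.93 Tz [0.108 0.128 0.14  0.091] mean 0.117 F [-2.3  1.6  8.9] z 0.0918 j7 [ 77.8 -24.2]
```

Rising; 3° more to confirm (elbow joint still in range).

Emit:
arm_command(commands="0 0 -0.01 0 0 -3 255")

```text
t: 25.88
eef_pos: [0.5322, -0.0463, 0.0917]
eef_rot: [[0.971, 0.24, -0.0], [0.24, -0.971, 0.0], [-0.0, -0.0, -1.0]]
force: [-2.4, 1.4, 7.6]
grip_width: 0.112
```

```bash
python3 avg.py
```

```text
26.075 psi 13.94 Tz [0.224 0.153 0.138 0.203] mean 0.179 F [-2.8  1.3  8.2] z 0.0917 j7 [ 78.2 -26.8]
```

Emit:
arm_command(commands="0 0 0 0 0 -2 255")

```text
t: 26.2
eef_pos: [0.5322, -0.0463, 0.0917]
eef_rot: [[0.978, 0.206, -0.0], [0.206, -0.978, 0.0], [-0.0, -0.0, -1.0]]
force: [-2.2, 1.5, 7.2]
grip_width: 0.104
```

```bash
python3 avg.py
```

```text
26.4 psi 11.96 Tz [0.216 0.234 0.212 0.265] mean 0.232 F [-1.8  1.3  7.6] z 0.0917 j7 [ 78.4 -28.6]
```

N3 is firm (+0.19). On to N2.

Emit:
arm_command(commands="0 0 0 0 0 0 110;0 0 0 0 0 0 110;0 0 0 0 0 0 110;0 0 2 0 0 0 110;0 0 2 0 0 0 110;0 0 1.9 0 0 10.4 110;-0.62 -1.12 0 0 0 10.4 110;-0.62 -1.12 0 0 0 10.4 110;-0.62 -1.12 0 0 0 10.4 110;-0.62 -1.12 0 0 0 10.4 110")

```text
t: 27.65
eef_pos: [0.507, -0.0916, 0.1498]
eef_rot: [[0.435, 0.901, 0.0], [0.901, -0.435, -0.0], [-0.0, 0.0, -1.0]]
force: [0.5, 0.1, 0.9]
grip_width: 0.568
```

Emit:
arm_command(commands="-0.62 -1.12 0 0 0 10.4 110;-0.62 -1.12 0 0 0 10.4 110;-0.62 -1.12 0 0 0 10.4 110;-0.62 -1.12 0 0 0 10.4 110;-0.62 -1.12 0 0 0 10.4 110;-0.62 -1.12 0 0 0 10.4 110;0 0 0 0 0 10.4 110;0 0 0 0 0 10.4 110;0 0 0 0 0 10.4 110;0 0 0 0 0 10.4 110")

```text
t: 28.9
eef_pos: [0.4699, -0.1585, 0.1498]
eef_rot: [[-0.979, 0.204, -0.0], [0.204, 0.979, 0.0], [0.0, 0.0, -1.0]]
force: [0.9, 0.0, 0.1]
grip_width: 0.574
```

Emit:
arm_command(commands="0 0 0 0 0 10.4 110;0 0 0 0 0 10.4 110;0 0 0 0 0 10 110;0 0 0 0 0 0 110;0 0 0 0 0 0 110")

```text
t: 29.52
eef_pos: [0.4701, -0.1585, 0.1499]
eef_rot: [[-0.948, -0.318, -0.0], [-0.318, 0.948, 0.0], [0.0, 0.0, -1.0]]
force: [-0.7, 0.1, 0.2]
grip_width: 0.567
```

```bash
python3 look.py w5
```

```text
29.525 [ 0.4701 -0.1585  0.1499] psi -161.47 j [-21.2  15.1  40.8 114.9 -12.1  54.2 134.2] F [-0.72  0.09  0.22] T [-0.017 -0.007 -0.033] 0.5668591934880652
```

View pics/w5.png

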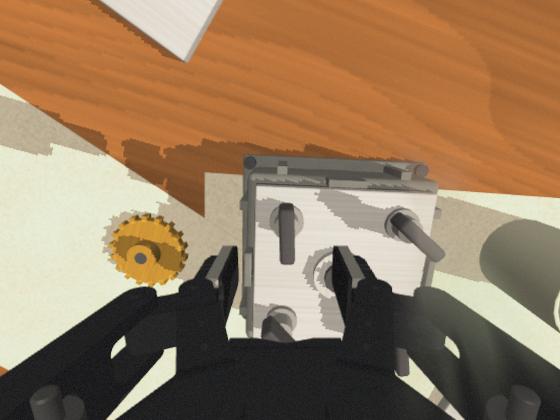

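N2's bar is at (287,233), vertical and centred. I descend and grip.

Emit:
arm_command(commands="0 0.05 -2 0 0 0 110;0 0 -2 0 0 0 110;0 0 -1.4 0 0 0 110;0 0 0 0 0 0 110;0 0 0 0 0 0 255;0 0 0 0 0 0 255;0 0 0 0 0 0 255;0 0 0 0 0 0 255;0 0 0 0 0 0 255")

```text
t: 30.7
eef_pos: [0.4708, -0.1575, 0.0966]
eef_rot: [[-0.947, -0.321, 0.001], [-0.321, 0.947, 0.001], [-0.001, 0.001, -1.0]]
force: [-0.5, 1.9, 6.2]
grip_width: 0.11
```

```bash
python3 avg.py;python3 look.py
```

```text
30.9 psi -161.3 Tz [ 0.006  0.003 -0.039  0.006] mean -0.006 F [-0.9  2.   5.9] z 0.0966 j7 [ 38.5 138.3]
30.9 [ 0.4708 -0.1575  0.0966] psi -161.3 j [-18.5  19.9  38.5 117.6 -16.7  47.8 138.3] F [-0.88  1.91  5.85] T [0.48  0.233 0.006] 0.11084123501520736
```

Emit:
arm_command(commands="0 0 -0.02 0 0 -10 255;0 0 -0.03 0 0 -10 255;0 0 -0.03 0 0 -10 255;0 0 -0.03 0 0 -10 255;0 0 -0.03 0 0 -10 255")

```text
t: 31.52
eef_pos: [0.4707, -0.1578, 0.0953]
eef_rot: [[-0.852, 0.524, 0.001], [0.524, 0.852, 0.001], [-0.0, 0.001, -1.0]]
force: [-1.6, 1.9, 6.0]
grip_width: 0.109
```

```bash
python3 avg.py
```

```text
31.725 psi 148.71 Tz [0.034 0.019 0.011 0.031] mean 0.024 F [-1.2  2.   7.2] z 0.0952 j7 [50.6 95.7]
```

Emit:
arm_command(commands="0 0 -0.03 0 0 -10 255;0 0 -0.03 0 0 -10 255;0 0 -0.03 0 0 -10 255;0 0 -0.03 0 0 -10 255;0 0 -0.03 0 0 -10 255")

```text
t: 32.35
eef_pos: [0.4705, -0.1578, 0.0939]
eef_rot: [[-0.146, 0.989, 0.0], [0.989, 0.146, 0.001], [0.001, 0.001, -1.0]]
force: [-2.1, 0.9, 6.4]
grip_width: 0.106
```

```bash
python3 avg.py
```

```text
32.55 psi 98.71 Tz [0.026 0.078 0.021 0.017] mean 0.036 F [-2.   2.5  9.4] z 0.0938 j7 [63.1 55.6]
```

Emit:
arm_command(commands="0 0 -0.01 0 0 -5 255;0 0 -0.01 0 0 -5 255")

```text
t: 32.8
eef_pos: [0.4704, -0.1578, 0.0936]
eef_rot: [[0.025, 1.0, 0.0], [1.0, -0.025, 0.001], [0.001, 0.0, -1.0]]
force: [-1.1, 2.1, 7.1]
grip_width: 0.106
```

```bash
python3 avg.py
```

```text
33.0 psi 88.71 Tz [0.071 0.032 0.026 0.055] mean 0.046 F [-1.6  2.5  8.2] z 0.0936 j7 [65.5 47.8]
```

Emit:
arm_command(commands="0 0 -0.01 0 0 -5 255")

```text
t: 33.12
eef_pos: [0.4704, -0.1578, 0.0934]
eef_rot: [[0.112, 0.994, 0.0], [0.994, -0.112, 0.001], [0.001, 0.0, -1.0]]
force: [-1.6, 1.0, 6.1]
grip_width: 0.108
```

```bash
python3 avg.py
```

```text
33.325 psi 83.71 Tz [0.011 0.064 0.038 0.037] mean 0.038 F [-1.7  1.9  8.1] z 0.0934 j7 [66.7 43.9]
```

Emit:
arm_command(commands="0 0 -0.02 0 0 -5 255")

```text
t: 33.45
eef_pos: [0.4703, -0.1578, 0.0933]
eef_rot: [[0.198, 0.98, 0.0], [0.98, -0.198, 0.001], [0.001, 0.0, -1.0]]
force: [-2.3, 1.1, 7.8]
grip_width: 0.113
```

```bash
python3 avg.py
```

```text
33.65 psi 78.71 Tz [0.033 0.06  0.028 0.04 ] mean 0.04 F [-1.7  1.8  8.6] z 0.0933 j7 [67.8 40. ]
```

Emit:
arm_command(commands="0 0 -0.01 0 0 -5 255")

```text
t: 33.78
eef_pos: [0.4703, -0.1578, 0.0932]
eef_rot: [[0.283, 0.959, 0.0], [0.959, -0.283, 0.001], [0.001, 0.0, -1.0]]
force: [-3.1, 1.9, 6.4]
grip_width: 0.109
```

```bash
python3 avg.py
```

```text
33.975 psi 73.71 Tz [ 0.03  -0.015 -0.016  0.042] mean 0.01 F [-1.9  2.   8.7] z 0.0931 j7 [69.  36.1]
```

Emit:
arm_command(commands="0 0 -0.02 0 0 -5 255")

```text
t: 34.1
eef_pos: [0.4703, -0.1578, 0.093]
eef_rot: [[0.365, 0.931, 0.0], [0.931, -0.365, 0.001], [0.001, -0.0, -1.0]]
force: [-2.8, 0.8, 7.4]
grip_width: 0.107
```

```bash
python3 avg.py
```

```text
34.3 psi 68.72 Tz [ 0.01   0.015 -0.016  0.008] mean 0.004 F [-2.3  2.3  8.8] z 0.093 j7 [70.1 32.2]
```

Emit:
arm_command(commands="0 0 -0.01 0 0 -5 255")

```text
t: 34.42
eef_pos: [0.4703, -0.1577, 0.0929]
eef_rot: [[0.445, 0.896, 0.0], [0.896, -0.445, 0.001], [0.001, -0.0, -1.0]]
force: [-1.5, 1.8, 8.0]
grip_width: 0.109
```

```bash
python3 avg.py
```

```text
34.625 psi 63.72 Tz [ 0.04   0.105  0.039 -0.013] mean 0.043 F [-1.7  2.1  8.8] z 0.0929 j7 [71.2 28.2]
```

Emit:
arm_command(commands="0 0 -0.01 0 0 -5 255")

```text
t: 34.75
eef_pos: [0.4703, -0.1577, 0.0927]
eef_rot: [[0.521, 0.853, 0.0], [0.853, -0.521, 0.001], [0.001, -0.0, -1.0]]
force: [-1.4, 1.2, 7.2]
grip_width: 0.106
```

```bash
python3 avg.py
```

```text
34.95 psi 58.71 Tz [0.064 0.063 0.046 0.02 ] mean 0.048 F [-2.   2.6  8.2] z 0.0928 j7 [72.2 24.3]
```

Emit:
arm_command(commands="0 0 -0.01 0 0 -5 255")

```text
t: 35.08
eef_pos: [0.4702, -0.1577, 0.0926]
eef_rot: [[0.594, 0.805, 0.0], [0.805, -0.594, 0.001], [0.001, -0.001, -1.0]]
force: [-1.5, 1.3, 7.1]
grip_width: 0.107
```

```bash
python3 avg.py
```

```text
35.275 psi 53.72 Tz [ 0.025  0.032  0.066 -0.013] mean 0.028 F [-2.   2.2  7.7] z 0.0926 j7 [73.3 20.4]
```

Emit:
arm_command(commands="0 0 -0.02 0 0 -5 255")

```text
t: 35.4
eef_pos: [0.4703, -0.1577, 0.0925]
eef_rot: [[0.661, 0.75, 0.0], [0.75, -0.661, 0.001], [0.001, -0.001, -1.0]]
force: [-1.6, 1.6, 7.4]
grip_width: 0.107
```

```bash
python3 avg.py
```

```text
35.6 psi 48.72 Tz [0.065 0.003 0.034 0.076] mean 0.045 F [-1.9  1.9  8.7] z 0.0925 j7 [74.3 16.4]
```

Emit:
arm_command(commands="0 0 -0.01 0 0 -4 255")

```text
t: 35.72
eef_pos: [0.4703, -0.1577, 0.0924]
eef_rot: [[0.712, 0.702, 0.0], [0.702, -0.712, 0.001], [0.001, -0.001, -1.0]]
force: [-1.7, 2.3, 7.3]
grip_width: 0.107
```

```bash
python3 avg.py
```

```text
35.925 psi 44.72 Tz [-0.019  0.054  0.038  0.024] mean 0.024 F [-1.7  2.1  8.6] z 0.0924 j7 [75.1 13.2]
```

Emit:
arm_command(commands="0 0 -0.01 0 0 -5 255")

```text
t: 36.05
eef_pos: [0.4703, -0.1576, 0.0923]
eef_rot: [[0.771, 0.637, 0.0], [0.637, -0.771, 0.001], [0.001, -0.001, -1.0]]
force: [-2.5, 1.7, 7.4]
grip_width: 0.109
```

```bash
python3 avg.py
```

```text
36.25 psi 39.72 Tz [0.041 0.039 0.031 0.049] mean 0.04 F [-1.5  2.7  8.9] z 0.0923 j7 [76.   9.2]
```

Emit:
arm_command(commands="0 0 -0.02 0 0 -5 255")

```text
t: 36.38
eef_pos: [0.4702, -0.1576, 0.0921]
eef_rot: [[0.823, 0.568, -0.0], [0.568, -0.823, 0.001], [0.001, -0.001, -1.0]]
force: [-1.0, 2.3, 7.8]
grip_width: 0.106
```

```bash
python3 avg.py
```

```text
36.575 psi 34.71 Tz [0.034 0.036 0.026 0.012] mean 0.027 F [-2.4  2.9  8.9] z 0.0921 j7 [76.9  5.1]
```

Emit:
arm_command(commands="0 0 -0.01 0 0 -5 255")

```text
t: 36.7
eef_pos: [0.4702, -0.1576, 0.092]
eef_rot: [[0.869, 0.494, -0.0], [0.494, -0.869, 0.001], [0.001, -0.001, -1.0]]
force: [-3.0, 2.5, 7.9]
grip_width: 0.108
```

```bash
python3 avg.py
```

```text
36.9 psi 29.73 Tz [0.117 0.078 0.092 0.067] mean 0.089 F [-2.   2.6  8.9] z 0.092 j7 [77.7  1. ]
```

Emit:
arm_command(commands="0 0 -0.01 0 0 -4 255")

```text
t: 37.02
eef_pos: [0.4701, -0.1576, 0.0919]
eef_rot: [[0.901, 0.433, -0.0], [0.433, -0.901, 0.001], [0.0, -0.001, -1.0]]
force: [-2.2, 3.2, 8.3]
grip_width: 0.108
```

```bash
python3 avg.py
```

```text
37.225 psi 25.75 Tz [0.187 0.189 0.178 0.106] mean 0.165 F [-2.5  2.6  8.4] z 0.0919 j7 [78.3 -2.4]
```

Emit:
arm_command(commands="0 0 -0.01 0 0 -3 255")

```text
t: 37.35
eef_pos: [0.4702, -0.1576, 0.0918]
eef_rot: [[0.923, 0.386, -0.0], [0.386, -0.923, 0.001], [0.0, -0.001, -1.0]]
force: [-3.4, 1.8, 8.5]
grip_width: 0.106
```

```bash
python3 avg.py
```

```text
37.55 psi 22.76 Tz [0.239 0.171 0.157 0.202] mean 0.192 F [-2.1  2.7  8.9] z 0.0918 j7 [78.7 -5. ]
```

N2 is firm (+0.15). I release, lift, and verify all four.

Emit:
arm_command(commands="0 0 0 0 0 0 110;0 0 0 0 0 0 110;0 0 0 0 0 0 110;0 0 2 0 0 0 110;0 0 3 0 0 0 110;0.3 0.5 4 0 0 0 110;0.3 0.5 4 0 0 0 0;0.3 0.5 4 0 0 0 0;0 0 0 0 0 0 0;0 0 0 0 0 0 0")

```text
t: 38.8
eef_pos: [0.4787, -0.1425, 0.2603]
eef_rot: [[0.923, 0.386, -0.001], [0.386, -0.923, 0.001], [-0.0, -0.001, -1.0]]
force: [-0.8, 0.2, -0.2]
grip_width: 0.999
```

```bash
python3 look.py w6; python3 look.py s6 scene
```

```text
38.8 [ 0.4787 -0.1425  0.2603] psi 22.7 j [-52.9  22.7  82.4 107.  -23.8  71.5 -30.4] F [-0.83  0.24 -0.16] T [-0.041 -0.001 -0.047] 0.9990643139264453
38.85 [ 0.4784 -0.1425  0.2599] psi 22.67 j [-52.8  22.8  82.4 107.1 -23.8  71.5 -30.4] F [-0.21 -0.04 -0.38] T [-0.01   0.027 -0.009] 1.0056221878557137
```

View pics/w6.png

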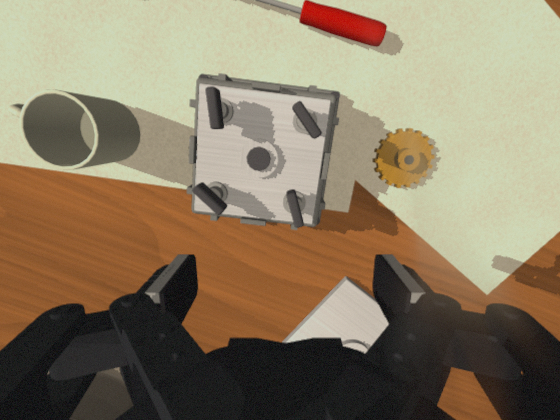

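```bash
python3 - <<'E'
from fit import *
import pickle
cal,im=pickle.load(open('w6.pkl','rb'))
for n,u,v,h in [('N3',215,107,24),('N4',306,119,54),('N1',210,200,64),('N2',295,207,33)]:
  for thr in (90,105):
      x,i,a=fitbar(cal,im,u,v,.072,r=26,thr=thr,S=5); print(n,thr,x[:2].round(4),(np.degrees(x[2])%180).round(1),'expected home',h,round(i,3))
big=cv2.convertScaleAbs(cv2.resize(im[65:235,175:355,::-1],None,fx=3.5,fy=3.5,interpolation=cv2.INTER_CUBIC),alpha=1.3,beta=10); cv2.imwrite('pics/w6z.png',big)
E
```

```text
N3 90 [ 0.5317 -0.0483] 26.9 expected home 24 0.743
N3 105 [ 0.5317 -0.0479] 26.9 expected home 24 0.79
N4 90 [ 0.5563 -0.133 ] 61.1 expected home 54 0.843
N4 105 [ 0.5565 -0.1331] 58.2 expected home 54 0.893
N1 90 [ 0.4453 -0.0717] 64.8 expected home 64 0.75
N1 105 [ 0.4455 -0.0717] 64.7 expected home 64 0.773
N2 90 [ 0.4698 -0.1581] 34.6 expected home 33 0.799
N2 105 [ 0.4697 -0.1581] 36.6 expected home 33 0.846
```

View pics/w6z.png

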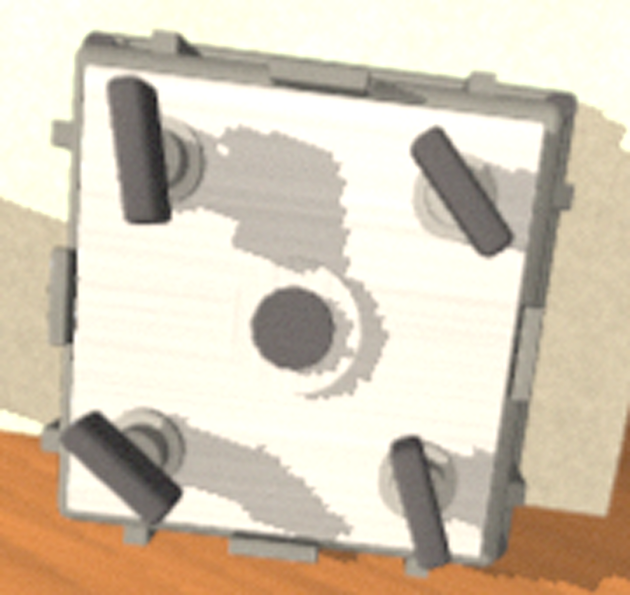

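View pics/s6.png

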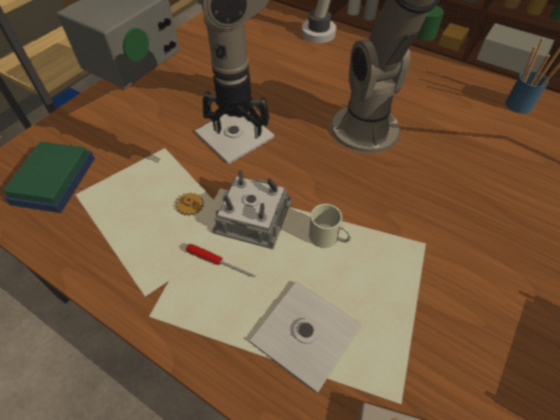

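All four bars eased back to about their home angles, the cover sits evenly in the lugs, and the bystanders are unmoved. The gripper is open and clear, so I hand in.

```bash
python3 -c "
from rig import *
print(hand_in())"
```

```text
the job is handed in; nothing more can be done
None
```

All four nuts are tightened in cross order: the near-left nut and its diagonal opposite (far right) first, then the far-left and near-right pair. I handed in at about 39 s of the 72 s, with the gripper open and about 13 cm above the nuts.

| Nut (in order done) | Turned clockwise before stopping | Torque rise when I stopped |
|---|---|---|
| Near left | about 183° | about 0.13 N m |
| Far right | about 153° | about 0.2 N m |
| Far left | about 155° | about 0.19 N m |
| Near right | about 176° | about 0.15 N m |

**Final camera check:**
- All four bars sit back near the home angles worked out from the torque, so the nuts eased back after release.
- The cover looks level between its lugs. I judged that from above and did not measure its height.
- The mug, gear and screwdriver show no visible movement.

**Less certain points:**
- **Far-right nut:** its bar read 58–61° against a home estimate of 54–57°. That is within the camera fit's few degrees of error, and within the 0.2 rad (about 11°) seated allowance.
- **Torque noise:** single readings varied by about ±0.03 N m, so I averaged four at each step near the end.
- **Joint 3:** it ended at 82.4°, inside its 83.4° limit but close to it.

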